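# Roll the flask into its parking bay with the hand pad

### The job

The steel flask has been left lying on the desk. Take the hand pad by its block, lay its rubber sole flat on top of the flask and, pressing lightly, roll the flask under it over the low lip into the bay until it lies against the stop rail. Then set the pad back flat on its cork mat; never press or push hard, do not touch the flask with the gripper itself, and leave the other things on the desk alone.

Things in the scene. Friction and masses are not known exactly. Their poses are not given: they have to be found in the camera images.
- flask_mid (a point): Centre of the lying steel flask, on its axis (30 mm above the desk), half-way along the steel shell, a smooth cylinder 60 mm in diameter, 165 mm long along its x axis. A black cap, 46 mm across, touching nothing, ends 121 mm from the centre on the +x side. About 0.45 kg (varies), rolls freely; thin shell that dents when pressed with 20 N. x axis starts within 4 degrees of the bay's x.
- bay: Aluminium parking bay fixed to the desk: a stop rail and a low lip. Origin: on the desk at the foot of the rail's face, half-way along. x along the rail (270 mm long), z up; the flask comes from +y, rolled towards -y. Rail 40 mm high, from y = -20 mm to its face at y = 0. The parked flask touches the rail, its axis at y = 30 mm, on bare desk between lip and rail.
- pad_grip (a point): Centre of the hand pad's wooden grip block, 33 mm above the underside of the sole. Pad: flat board 70 (x) by 150 (y) mm, 16 mm thick with its stiff rubber sole; on its middle a block 28 (x) by 46 (y) mm, 16 to 50 mm above the sole, gripped across the 46 mm from above. Axes are the pad's own, z up. About 0.25 kg (varies). Starts lying on the mat.
- mat: Cork mat fixed to the desk, 110 mm (x) by 190 mm (y), 4 mm thick, origin at the centre of its underside. The pad starts on it and belongs back on it, sole down, centre over centre within 30 mm.
- jar: Bystander: amber jar, 60 mm across, 75 mm high; origin at centre of its underside.
- carton: Bystander: cardboard carton 45 x 75 x 85 mm high; origin at centre of its underside.
- stamp: Bystander: small black office stamp with a wooden knob, 30 x 55 mm, 73 mm high; origin at centre of its underside.
- drops: Bystander: small white bottle 44 mm across, 85 mm high; origin at centre of its underside.
- bay_lip (a point): Foot of the bay's lip, at desk level, mid-length and mid-width (54.5 mm in front of the rail's face; axes as the bay's). The lip is a rigid dark steel strip 8 mm wide (y) and 250 mm long (x), clamped at a height that differs each time, 2 to 6 mm above the desk, not measured. The flask meets it when its axis is 69 to 77 mm from the rail's face and must climb it.
There are look-alikes about, which are no part of the job. What is shaped like the part that bears pad_grip but green is not meant.

How it is judged:
By the outcome, as a careful person would: the job done as asked, in the order asked, and still so for the second after the job is handed in, with the robot touching nothing.
It also fails if it takes over 72 s, if anything falls off the work surface, if the arm or the gripper's body presses on something with over 40 N, if the wrist force passes 120 N, or if a joint passes its speed limit or range.

### The arm

A 6-joint arm with a two-finger parallel gripper is mounted at the origin on the work surface. World frame = base frame: x ahead of the robot, y to its left, z up, the work surface at z = 0. Lengths are in mm, angles in rad, forces in N, time in s.
With the tool pointing down it reaches from about 275 to 825 mm from the base axis. Payload 5.2 kg.
Tool frame: the origin (TCP) lies at the very end of the fingers, on their centre line; the grasp point (between the pads) lies 19 mm behind it; z points along the fingers, y is the line along which they close (so a half turn about z gives the same grasp; the last joint's range is limited). The gripper opens to 93 mm and grips with 3 to 60 N. Pads are 15 mm wide; open, the fingers measure 128 mm over their backs; the gripper's body (75 mm by 188 mm) begins 65 mm behind the grasp point.
Start: joints at [1.008, 0.259, 1.535, -0, 1.348, -0.203], TCP at [193.626, 514.795, 218.653] pointing down, gripper open.
Joint ranges: [-3.14, 3.14], [-0.91, 2.08], [0.19, 2.58], [-1.22, 4.36], [0.22, 2.71], [-3.12, 3.12]. Speed limits (rad/s): [2.57, 2.57, 3.14, 3.14, 3.14, 3.14].

### API

Orientations are given as [roll, pitch, yaw] about the fixed x, y, z axes, in that order (R = Rz(yaw) Ry(pitch) Rx(roll)).
In Python, from bench import robot gives the robot as it stands. The module is installed in compiled form; this text tells all that it offers. Calls block until the motion is done:
- robot.move_ptp(position, orientation): joint-space move of the TCP to a pose.
- robot.move_linear(position, ori=None, speed=150, f_stop=None): straight line of the TCP; ori=None keeps the orientation; speed is the mean speed in mm/s. With f_stop (N) it stops when the force on the tool has changed by that much, and returns True; else False.
- robot.move_j(angles): joint-space move.
- robot.move_gripper(opening): opening from 0.0 (shut) to 1.0 (fully open); the grip force is fixed at half the most; returns when the fingers have stopped.
- robot.sleep(seconds).
- robot.inverse_kinematics(position, orientation): joint angles nearest the present ones, or None.
- robot.get_image(name): name is "scene" or "side" or "wrist"; returns a dict with "img" (384x512x3 uint8, blue, green, red), "fovy" (degrees; the focal length in pixels is half the picture's height over the tangent of half this angle, whatever the lens; pixels are square), "cx", "cy" (the principal point, pixels), "k1" (the pictures are not rectified: a ray, as slopes to the right and down, at radius r is drawn at 1 + k1 r^2 times it, then the intrinsics apply), "eye" and "orientation" of the camera in the world. Camera axes: x right, y down, z forward; pixel columns grow to the right and rows downward; lengths in mm; the calibration is good to about 2 mm. A picture is of the moment at which its call begins. There is no depth.
A pose or a line that the arm cannot do raises robot.MotionError and nothing moves.
- robot.hand_in(): hands the job in; it is judged then, once.
Readings, each from a call of its own:
- robot.current_t(): time.
- robot.current_qpos(): joint angles.
- robot.current_joint_vel(): joint speeds.
- robot.current_joint_efforts(): joint torques, N m.
- robot.current_tcp_pos(): TCP position.
- robot.current_eef_rot(): TCP orientation.
- robot.current_contact_force(): force on the tool from outside, world axes, zero at the start.
- robot.current_ft_torque(): the same for the moment, N m.
- robot.current_gripper_width(): opening from 0.0 (shut) to 1.0 (fully open).
- robot.current_finger_force(): force on a finger pad.
Only numpy, scipy, OpenCV 4.12 (cv2) and the standard library are available. Lean on these libraries where they do the work, as an engineer would, in place of code of your own. Each camera call takes 0.05 s, during which the arm holds its last target. There are 200 camera calls.

## Working session

There is one attempt and no reset: what is moved stays moved. The work goes in short steps, each a Python script; the robot and the scene stay as the last script left them, time stands still between calls to the robot, and variables do not carry over. Pictures are saved under pics/ and viewed, at most 10 in all, crops included, and the job is handed in when it is done.

```bash
mkdir -p pics
cat > h.py <<'E'
import numpy as np, cv2, pickle
from scipy.spatial.transform import Rotation as R
def rot(o):
    o=np.array(o,float)
    return o if o.shape==(3,3) else R.from_euler('xyz',o).as_matrix()
def ray(c,u,v):
    f=c['img'].shape[0]/2/np.tan(np.radians(c['fovy'])/2)
    d=np.array([(u-c['cx'])/f,(v-c['cy'])/f]); s=d.copy()
    for _ in range(30): s=d/(1+c['k1']*(s@s))
    return rot(c['orientation'])@np.array([s[0],s[1],1.])
def onz(c,u,v,z):
    d=ray(c,u,v); e=np.array(c['eye'],float); return e+d*(z-e[2])/d[2]
def proj(c,p):
    f=c['img'].shape[0]/2/np.tan(np.radians(c['fovy'])/2)
    q=rot(c['orientation']).T@(np.array(p,float)-np.array(c['eye'])); s=q[:2]/q[2]
    s=s*(1+c['k1']*(s@s)); return np.array([s[0]*f+c['cx'],s[1]*f+c['cy']])
def snap(robot,name,tag):
    c=robot.get_image(name); pickle.dump(c,open(f'pics/{tag}.pkl','wb'))
    cv2.imwrite(f'pics/{tag}.png',c['img']); return c
def load(tag): return pickle.load(open(f'pics/{tag}.pkl','rb'))
E
python3 - <<'E'
from h import *
from bench import robot
a=snap(robot,'scene','scene0'); b=snap(robot,'side','side0'); w=snap(robot,'wrist','wrist0')
for c in (a,b,w): print({k:v for k,v in c.items() if k!='img'})
cv2.imwrite('pics/s0.png',cv2.resize(a['img'],(800,600),interpolation=cv2.INTER_CUBIC))
cv2.imwrite('pics/d0.png',cv2.resize(b['img'],(800,600),interpolation=cv2.INTER_CUBIC))
print(robot.current_t(),robot.current_eef_rot(),robot.current_contact_force())
E
```

```text
{'fovy': 50.805481549928054, 'cx': 249.35494454412748, 'cy': 195.10808488440765, 'k1': 0.008340875573012297, 'eye': array([1395.42618846,   -9.46268374,  755.43130293]), 'orientation': array([-2.23143724,  0.0214264 ,  1.56279099])}
{'fovy': 43.4091752886107, 'cx': 257.1985537235332, 'cy': 192.69130882780118, 'k1': -0.15011991274495992, 'eye': array([ 467.24126376, -970.41956375, 1191.56790692]), 'orientation': array([-2.43859663, -0.00937801, -0.02839829])}
{'fovy': 63.98419616633435, 'cx': 255.57205681917975, 'cy': 193.9381632626323, 'k1': -0.05130713419800094, 'eye': array([117.41906752, 543.48900455, 384.83436608]), 'orientation': array([2.84581227e+00, 1.54451770e-03, 1.21138895e+00])}
0.15 [-3.14018726e+00 -2.47797847e-04  2.78179786e+00] [-0.51916704  0.98329048  0.24271065]
```

View pics/s0.png

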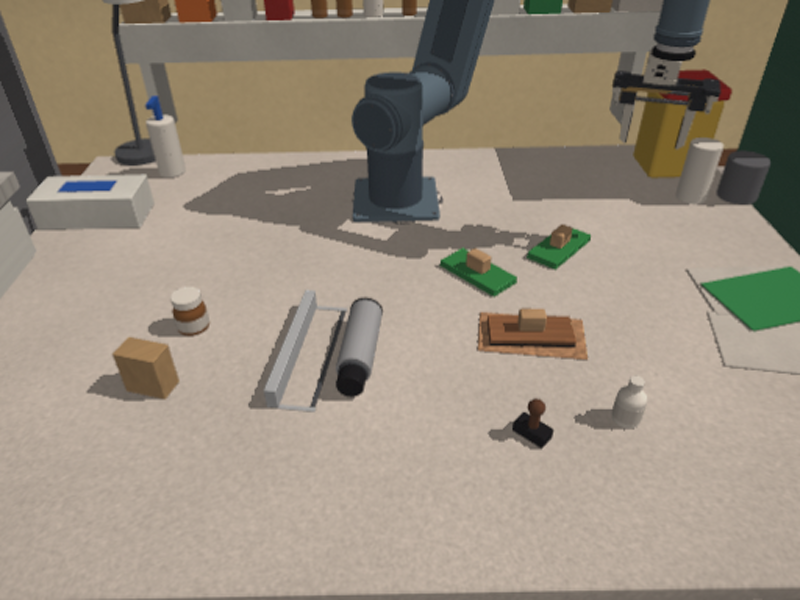

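View pics/d0.png

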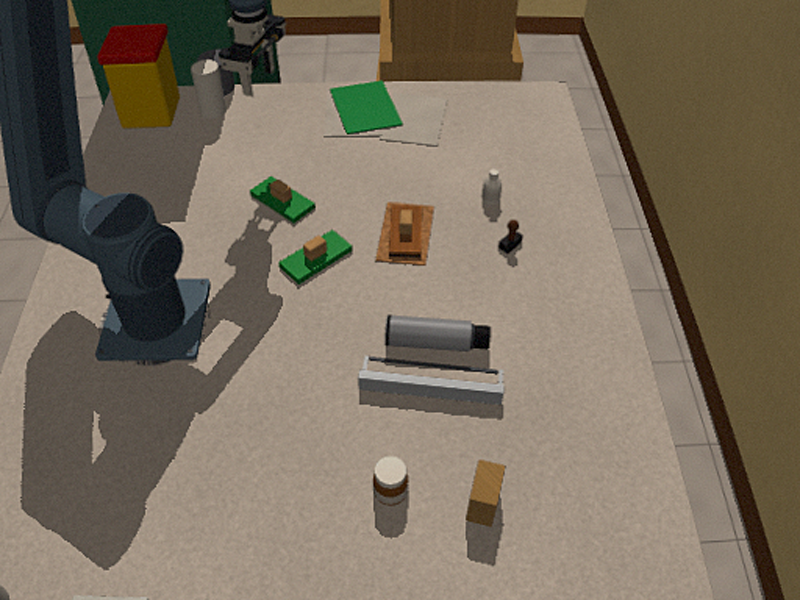

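The scene picture shows the brown pad on its cork mat at (532,330), the flask at (360,345), its cap at (350,380), and the bay rail at (290,350). The side picture has the pad at (406,230), the flask at (430,333), and the rail from (359,385) to (503,395). The two green pads are the look-alikes. I'll take rough positions from these, then look with the wrist camera from above.

Run:
```python
from h import *
from bench import robot
b=load('side0');a=load('scene0')
S=lambda u,v,z:onz(b,u*.64,v*.64,z).round(0)[:2]
A=lambda u,v,z:onz(a,u*.64,v*.64,z).round(0)[:2]
for n,u,v,z in [('matTL',389,203,4),('matTR',434,206,4),('matBR',427,264,4),('matBL',377,262,4),('blocktop',407,211,54),('railL base',359,398,0),('railR base',502,403,0),('flask L top',388,318,45),('flask R',473,320,45),('stamp',511,245,0),('drops',492,203,0),('jar',390,500,0),('carton',483,515,0)]: print(n,S(u,v,z))
for n,u,v,z in [('mat',480,313,4),('mat',582,320,4),('mat',587,357,4),('mat',479,350,4),('block',532,312,54),('stamp',534,438,0),('drops',628,420,0)]: print('A',n,A(u,v,z))
w=robot.current_eef_rot()
R0=rot(w); T=np.array(robot.current_tcp_pos()); c=load('wrist0')
print('cam in tool',R0.T@(c['eye']-T),(R0.T@rot(c['orientation'])).round(2))
for yaw in (np.pi/2,-np.pi/2,0,np.pi):
  for p in ([480,40,330],[480,150,330],[440,200,60]):
    q=robot.inverse_kinematics(p,[np.pi,0,yaw]); print(yaw,p,None if q is None else np.round(q,2))
```

```text
matTL [485. 335.]
matTR [590. 323.]
matBR [564. 139.]
matBL [456. 147.]
blocktop [524. 253.]
railL base [ 420. -197.]
railR base [ 687. -215.]
flask L top [477. -42.]
flask R [643. -51.]
stamp [755. 197.]
drops [727. 336.]
jar [ 474. -406.]
carton [ 631. -438.]
A mat [459. 153.]
A mat [487. 340.]
A mat [588. 323.]
A mat [564. 139.]
A block [522. 235.]
A stamp [761. 199.]
A drops [729. 352.]
cam in tool [  81.41105787    0.20967741 -166.81277167] [[ 0.   -0.96 -0.29]
 [ 1.    0.   -0.  ]
 [ 0.   -0.29  0.96]]
1.5707963267948966 [480, 40, 330] [-0.15  0.08  1.49  0.    1.58 -0.15]
1.5707963267948966 [480, 150, 330] [ 0.08  0.12  1.44 -0.    1.58  0.08]
1.5707963267948966 [440, 200, 60] [ 0.2   0.31  1.9  -0.    0.93  0.2 ]
-1.5707963267948966 [480, 40, 330] [-0.15  0.08  1.49 -0.    1.58  2.99]
-1.5707963267948966 [480, 150, 330] [ 0.08  0.12  1.44  0.    1.58 -3.06]
-1.5707963267948966 [440, 200, 60] [ 0.2   0.31  1.9  -0.    0.93 -2.95]
0 [480, 40, 330] [-0.15  0.08  1.49 -0.    1.58  1.42]
0 [480, 150, 330] [ 0.08  0.12  1.44 -0.    1.58  1.65]
0 [440, 200, 60] [ 0.2   0.31  1.9  -0.    0.93  1.77]
3.141592653589793 [480, 40, 330] [-0.15  0.08  1.49  0.    1.58 -1.72]
3.141592653589793 [480, 150, 330] [ 0.08  0.12  1.44  0.    1.58 -1.49]
3.141592653589793 [440, 200, 60] [ 0.2   0.31  1.9   0.    0.93 -1.38]
```

Run:
```python
from h import *
from bench import robot
robot.move_ptp([520,60,300],[np.pi,0,np.pi-0.14])
c=snap(robot,'wrist','w1'); print(c['eye'],robot.current_t(),robot.current_tcp_pos())
cv2.imwrite('pics/w1v.png',cv2.resize(c['img'],(800,600),interpolation=cv2.INTER_CUBIC))
```

```text
[439.31375551  72.20665637 466.81476297] 2.2333 [519.81061417  60.90691371 299.89505683]
```

View pics/w1v.png

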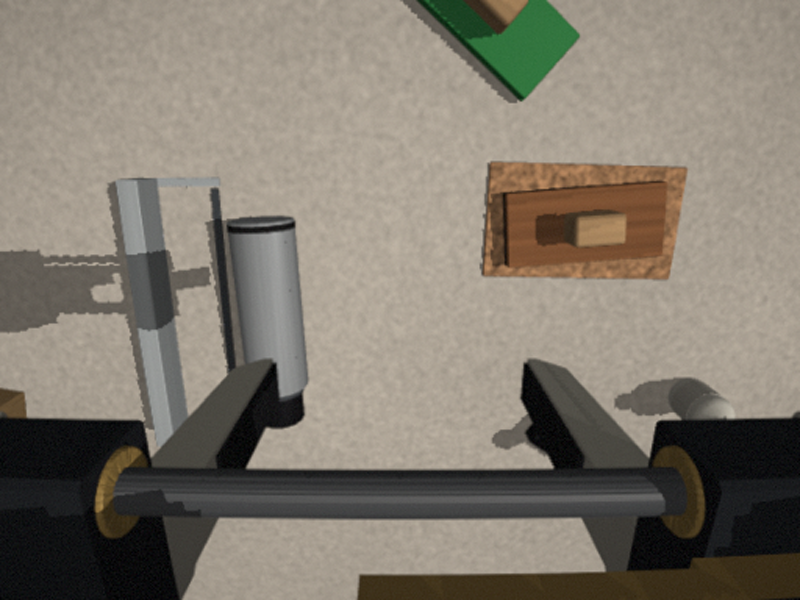

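The wrist picture shows the pad board corners at about (505,193), (665,181), (665,262) and (508,266), with the block top at about (600,228). The mat corners are (490,162), (686,168), (669,279) and (484,276). The flask's edges run (229,230)–(243,360) and (297,225)–(307,380), and the rail and lip are at left.

Run:
```python
from h import *
from scipy.optimize import least_squares
c=load('w1'); P=lambda u,v,z:onz(c,u*.64,v*.64,z)[:2].round(1)
def quad(n,pts,z):
    q=np.array([P(u,v,z) for u,v in pts]); print(n,q.mean(0),q.tolist())
    TL,TR,BR,BL=q; e=(TR+BR-TL-BL); print('  y-dir yaw deg',np.degrees(np.arctan2(-e[0],e[1])),'size',np.linalg.norm(e)/2,np.linalg.norm(BL+BR-TL-TR)/2)
quad('board',[(505,193),(665,181),(665,262),(508,266)],20)
quad('mat',[(490,162),(686,168),(669,279),(484,276)],4)
quad('block',[(576,213),(627,212),(626,244),(575,247)],54)
print('rail inner top',P(157,180,40),P(187,428,40)); print('rail outer top',P(117,180,40),P(162,430,40))
print('lip outer',P(219,188,4),P(235,360,4),'lip inner',P(211,188,4),P(229,368,4))
print('bracket outer end', P(220,178,0),P(220,187,0))
def f(p):
    x0=560; a=np.array([np.cos(p[1]),np.sin(p[1]),0]); o=np.array([x0,p[0],30]); r=[]
    for u,v in [(229,230),(236,300),(243,355),(297,225),(302,300),(307,380)]:
        d=ray(c,u*.64,v*.64); n=np.cross(d,a); r.append(abs(n@(c['eye']-o))/np.linalg.norm(n)-30)
    return r
s=least_squares(f,[-50,-.05]); print('flask y at x=560, yaw',s.x[0],np.degrees(s.x[1]),s.fun.round(1))
print('shell -x end upper rim', P(262,218,60),P(262,233,60),'shell +x end',P(286,397,40),P(275,400,30),'cap end',P(288,425,20))
```

```text
board [524.  237.4] [[483.5, 163.7], [491.8, 311.8], [568.7, 312.9], [552.0, 161.2]]
  y-dir yaw deg -4.766804931462381 size 150.42027788832198 72.70336993565019
mat [523.35  240.525] [[454.9, 155.4], [484.0, 340.7], [591.6, 326.0], [562.9, 140.0]]
  y-dir yaw deg -8.84817588459388 size 187.8859561010349 108.84549829919472
block [521.825 237.525] [[505.0, 216.2], [509.9, 260.4], [537.9, 259.3], [534.5, 214.2]]
  y-dir yaw deg -5.310107691627724 size 44.842446409624024 28.791752291237906
rail inner top [ 427.3 -140.1] [ 670.6 -179.5]
rail outer top [ 421.8 -175.9] [ 669.7 -206.3]
lip outer [ 442.5 -100.7] [ 617.2 -127.1] lip inner [ 441.4 -108.3] [ 625.3 -135.7]
bracket outer end [433.6 -99. ] [ 441.7 -101. ]
flask y at x=560, yaw -69.13621728723113 -7.638910570513535 [ 0.2  0.5 -0.4  0.2  0.3 -0.2]
shell -x end upper rim [471.7 -49.3] [484.2 -52. ] shell +x end [649.2 -70.6] [656.  -85.8] cap end [691.9 -82.2]
```

Run:
```python
from h import *
from bench import robot
robot.move_ptp([660,-90,260],[np.pi,0,np.pi-0.14])
c=snap(robot,'wrist','w2'); print(c['eye'],robot.current_t())
cv2.imwrite('pics/w2v.png',cv2.resize(c['img'],(800,600),interpolation=cv2.INTER_CUBIC))
```

```text
[579.12769526 -77.44916866 427.19999219] 3.1333
```

View pics/w2v.png

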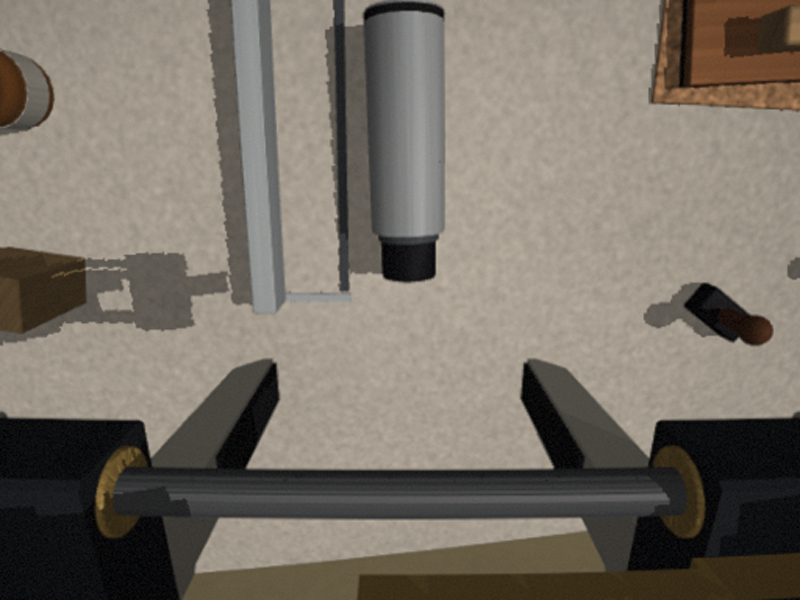

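The second wrist picture shows the lip between (334..345,0) and (340..350,290), the rail's inner foot from (271,0) to (284,305), its +x end at y≈312, and the flask from (365,12)/(444,12) to (373,235)/(444,235).

Run:
```python
from h import *
from scipy.optimize import least_squares
c=load('w2'); P=lambda u,v,z:onz(c,u*.64,v*.64,z)[:2].round(1)
def line(n,p,q,z):
    a,b=P(*p,z),P(*q,z); print(n,a,b,np.degrees(np.arctan2(b[1]-a[1],b[0]-a[0])).round(2))
line('lip out',(345,5),(350,290),4); line('lip in',(334,5),(340,290),4)
line('rail foot',(271,5),(284,300),0); line('rail outer top',(231,5),(253,308),40)
print('bracket out end',P(350,299,0),P(284,301,0),'rail end top',P(253,312,40),P(277,311,40))
E=[(365.5,20),(369,120),(373,230),(444,20),(445,120),(444.5,230)]
def f(p):
    a=np.array([np.cos(p[1]),np.sin(p[1]),0]); o=np.array([560,p[0],30]); r=[]
    for u,v in E:
        d=ray(c,u*.64,v*.64); n=np.cross(d,a); r.append(abs(n@(c['eye']-o))/np.linalg.norm(n)-30)
    return r
s=least_squares(f,[-60,-.1]); print('flask y@560, yaw',s.x[0],np.degrees(s.x[1]),s.fun.round(1))
print('shell ends',P(405,5,55),P(408,238,55),'cap end',P(408,280,20))
# edges automatically
g=c['img'].astype(float).mean(2)
for v in (60,120,150):
    d=np.diff(cv2.GaussianBlur(g,(3,3),0)[int(v*.64)]); i=[(int(k/.64),int(d[k])) for k in range(140,300) if abs(d[k])>12]; print(v,i)
```

```text
lip out [ 457.5 -103.3] [ 688.3 -137.9] -8.53
lip in [ 456.2 -111.9] [ 687.  -146.9] -8.62
rail foot [ 447.5 -162.1] [ 690.2 -201. ] -9.11
rail outer top [ 455.2 -183.1] [ 683.1 -217.2] -8.51
bracket out end [ 697.8 -139.9] [ 691.2 -201.2] rail end top [ 686.6 -218. ] [ 688.6 -197.4]
flask y@560, yaw -68.38946236176743 -6.606712291330214 [-0.8 -0.6 -0.4 -0.9 -0.3 -0.6]
shell ends [478.1 -59. ] [640.  -78.8] cap end [682.2 -83.9]
60 [(232, 18), (234, 21), (257, -12), (259, -19), (270, 17), (271, 18), (323, -16), (325, -27), (326, -14), (332, -19), (334, -18), (342, 14), (343, 19), (345, 13), (362, -13), (442, 12), (443, 15)]
120 [(237, 20), (239, 16), (262, -19), (273, 20), (275, 21), (326, -15), (328, -24), (329, -17), (334, -18), (335, -14), (343, 21), (345, 20), (365, -14), (442, 12), (443, 19)]
150 [(218, -16), (239, 17), (240, 21), (264, -20), (265, -12), (275, 18), (276, 21), (329, -25), (331, -22), (332, -12), (334, -16), (335, -20), (343, 17), (345, 22), (346, 13), (367, -12), (443, 22), (445, 12)]
```

Run:
```python
from h import *
from bench import robot
o=[np.pi,0,np.pi-0.087]
robot.move_ptp([522,237.5,110],o)
c=snap(robot,'wrist','w3')
print('stop',robot.move_linear([522,237.5,25],speed=90,f_stop=6), robot.current_tcp_pos().round(1), robot.current_contact_force().round(2))
robot.move_gripper(0.0)
print(robot.current_gripper_width()*93,robot.current_finger_force(),robot.current_tcp_pos().round(1))
robot.move_linear([522,237.5,140],speed=100)
robot.sleep(.3)
print(robot.current_contact_force().round(2),robot.current_ft_torque().round(3),robot.current_gripper_width()*93,robot.current_t())
s=snap(robot,'side','side1'); w=snap(robot,'wrist','w4')
cv2.imwrite('pics/v4.png',np.hstack([cv2.resize(s['img'][60:300,150:400],(400,384)),cv2.resize(w['img'],(400,300))[:, :].repeat(1,0) if 0 else cv2.resize(w['img'],(400,384))]))
```

```text
stop False [522.5 237.6  25.6] [-0.48 -0.81 -0.61]
45.730319238050136 29.8048996925354 [522.  237.4  25. ]
[-0.95  0.3  -1.72] [-0.031  0.028 -0.016] 45.85423915283935 8.1083
```

View pics/v4.png

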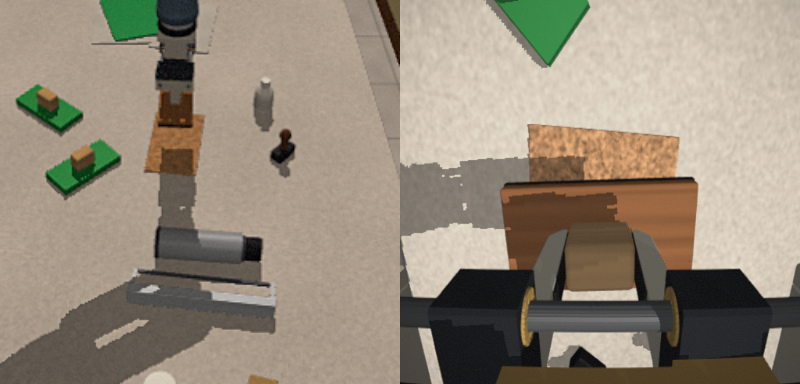

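The left half shows the pad hanging level in the gripper above the mat, with nothing else moved. The right half (wrist) shows the block held squarely between the fingers. Next I'll go to the flask and touch down lightly.

```bash
cat >> h.py <<'E'
def force(robot,n=6,dt=.02):
    r=[]
    for _ in range(n): r.append(robot.current_contact_force()); robot.sleep(dt)
    return np.mean(r,0)
E
python3 - <<'E'
from h import *
from bench import robot
o=[np.pi,0,np.pi-0.14]
robot.move_ptp([567,-30.4,130],o)
robot.move_linear([567,-30.4,92],speed=60)
robot.sleep(.3); b=force(robot,10); print('base',b.round(2)); np.save('base.npy',b)
print(robot.move_linear([567,-30.4,76],speed=8,f_stop=2.5))
for dz in (0,-.5,-.5):
    p=np.array(robot.current_tcp_pos()) if dz==0 else p+[0,0,dz]
    if dz: robot.move_linear(p,speed=10)
    robot.sleep(.1)
    f=force(robot)-b; print(p.round(2),np.array(robot.current_tcp_pos()).round(2),f.round(2),robot.current_t())
    if f[2]>5: break
E
```

```text
base [-0.28 -0.23 -2.4 ]
True
[566.93 -30.51  80.84] [566.96 -30.51  80.86] [0.43 0.37 8.51] 12.025
```

Run:
```python
from h import *
from bench import robot
b=np.load('base.npy'); p=np.array([566.95,-30.5,80.84])
for dz in (.15,.15,-.15):
    p=p+[0,0,dz]; t=robot.current_t(); robot.move_linear(p,speed=20); t2=robot.current_t()
    r=[robot.current_contact_force()[2]-b[2]]
    for _ in range(6): robot.sleep(.03); r.append(robot.current_contact_force()[2]-b[2])
    print(p[2],np.array(robot.current_tcp_pos()).round(2),np.round(r,1),round(t2-t,3),robot.current_t())
```

```text
80.99000000000001 [567.02 -30.5   80.95] [3.  4.1 3.8 2.8 2.5 2.9 3.1] 0.25 12.475
81.14000000000001 [566.89 -30.47  81.01] [0.9 0.9 1.5 0.2 1.1 2.2 1. ] 0.25 12.925
80.99000000000001 [566.88 -30.51  80.97] [2.2 1.6 1.7 1.9 2.4 2.2 2.2] 0.25 13.375
```

```bash
cat > roll.py <<'E'
from h import *
import json
from bench import robot
b=np.load('base.npy'); P0=np.array([566.95,-30.5]); d=-np.array([0.143,0.990])
def roll(s,z,s_end,step,target,K=20,slope=0,up=.6,zmin=80.0,fs=6):
    log=[]
    while s<s_end-1e-6:
        s=min(s+step,s_end); xy=P0+d*s
        st=robot.move_linear([*xy,z+slope*step],speed=25,f_stop=fs); z+=slope*step
        f=force(robot,3,.01)-b
        if st: s=float((np.array(robot.current_tcp_pos())[:2]-P0)@d); z=float(robot.current_tcp_pos()[2])
        lat=f[:2]@d
        log.append((round(s,1),round(z,2),round(f[2],1),round(-lat,1),int(st)))
        if f[2]>15:   # too hard: ease off straight up
            z+=.3; robot.move_linear([*(P0+d*s),z],speed=10); continue
        z=max(zmin,z+float(np.clip((f[2]-target)/K,-up,up)))
    print(*log); print(s,z,robot.current_t()); return s,z
E
python3 - <<'E'
from roll import *
roll(0,80.9,52,4,5,K=30)
E
```

```text
(4, 80.9, np.float64(2.9), np.float64(0.0), 0) (8, 80.83, np.float64(3.2), np.float64(0.4), 0) (12, 80.77, np.float64(4.0), np.float64(0.2), 0) (16, 80.73, np.float64(4.9), np.float64(0.1), 0) (20, 80.73, np.float64(5.3), np.float64(-0.1), 0) (24, 80.74, np.float64(5.2), np.float64(0.6), 0) (28, 80.74, np.float64(6.0), np.float64(0.1), 0) (32, 80.78, np.float64(6.4), np.float64(0.3), 0) (36, 80.82, np.float64(7.4), np.float64(0.3), 0) (40, 80.9, np.float64(7.2), np.float64(-0.0), 0) (44, 80.98, np.float64(6.1), np.float64(0.2), 0) (48, 81.01, np.float64(6.1), np.float64(0.0), 0) (52, 81.05, np.float64(5.7), np.float64(-0.1), 0)
52 81.07278465461062 17.7083
```

Rolling is smooth at about 5 N. Now the lip zone in small steps.

Run:
```python
from roll import *
s,z=roll(52,81.05,60,2,7,K=30)
s,z=roll(s,z,76,1,8,K=18)
```

```text
(54, 81.05, np.float64(4.9), np.float64(0.5), 0) (56, 80.98, np.float64(5.4), np.float64(-0.1), 0) (58, 80.93, np.float64(5.6), np.float64(0.6), 0) (60, 80.88, np.float64(6.2), np.float64(0.2), 0)
60 80.8527800644958 18.8083
(61, 80.85, np.float64(6.1), np.float64(0.0), 0) (62, 80.75, np.float64(8.2), np.float64(0.1), 0) (63, 80.76, np.float64(7.2), np.float64(-0.1), 0) (64, 80.72, np.float64(8.2), np.float64(-0.0), 0) (65, 80.72, np.float64(8.0), np.float64(-0.1), 0) (66, 80.72, np.float64(7.4), np.float64(-0.3), 0) (67, 80.69, np.float64(7.5), np.float64(0.3), 0) (68, 80.66, np.float64(7.5), np.float64(0.2), 0) (69, 80.63, np.float64(7.8), np.float64(0.1), 0) (70, 80.62, np.float64(7.9), np.float64(-0.2), 0) (71, 80.61, np.float64(8.5), np.float64(0.4), 0) (72, 80.64, np.float64(7.9), np.float64(1.5), 0) (73, 80.64, np.float64(7.7), np.float64(1.8), 0) (74, 80.62, np.float64(8.6), np.float64(1.8), 0) (75, 80.65, np.float64(8.5), np.float64(1.5), 0) (76, 80.68, np.float64(9.2), np.float64(2.4), 0)
76 80.7448793233054 23.2083
```

Run:
```python
from roll import *
s,z=roll(76,80.74,92,1,8.5,K=18,slope=.05)
```

```text
(77, 80.79, np.float64(8.6), np.float64(1.9), 0) (78, 80.85, np.float64(8.7), np.float64(2.3), 0) (79, 80.91, np.float64(9.0), np.float64(2.6), 0) (80, 80.98, np.float64(10.0), np.float64(2.4), 0) (81, 81.12, np.float64(9.4), np.float64(2.3), 0) (82, 81.22, np.float64(9.7), np.float64(2.2), 0) (83, 81.34, np.float64(10.3), np.float64(1.8), 0) (84, 81.49, np.float64(9.7), np.float64(2.0), 0) (85, 81.61, np.float64(9.9), np.float64(2.2), 0) (86, 81.73, np.float64(10.4), np.float64(1.5), 0) (87, 81.89, np.float64(10.0), np.float64(2.2), 0) (88, 82.02, np.float64(9.4), np.float64(1.2), 0) (89, 82.12, np.float64(9.9), np.float64(1.5), 0) (90, 82.26, np.float64(9.7), np.float64(1.6), 0) (91, 82.37, np.float64(9.0), np.float64(1.1), 0) (92, 82.45, np.float64(9.2), np.float64(1.3), 0)
92 82.48921073552656 27.6083
```

Run:
```python
from roll import *
s,z=roll(92,82.49,118,2,7,K=22)
```

```text
(94, 82.49, np.float64(10.5), np.float64(1.2), 0) (96, 82.65, np.float64(9.3), np.float64(0.6), 0) (98, 82.76, np.float64(9.2), np.float64(0.5), 0) (100, 82.85, np.float64(8.9), np.float64(0.6), 0) (102, 82.94, np.float64(8.9), np.float64(0.0), 0) (104, 83.03, np.float64(8.4), np.float64(0.3), 0) (106, 83.09, np.float64(7.2), np.float64(0.0), 0) (108, 83.1, np.float64(7.8), np.float64(0.7), 0) (110, 83.14, np.float64(8.0), np.float64(0.3), 0) (112, 83.18, np.float64(7.8), np.float64(0.3), 0) (114, 83.22, np.float64(7.7), np.float64(-0.2), 0) (116, 83.25, np.float64(7.3), np.float64(-0.0), 0) (118, 83.26, np.float64(7.2), np.float64(-0.3), 0)
118 83.27062287628716 31.1833
```

Run:
```python
from roll import *
s,z=roll(118,83.27,150,2,5,K=18,up=.5)
```

```text
(120, 83.27, np.float64(7.5), np.float64(-0.1), 0) (122, 83.41, np.float64(7.2), np.float64(-0.4), 0) (124, 83.53, np.float64(6.3), np.float64(-0.4), 0) (126, 83.6, np.float64(5.2), np.float64(-0.8), 0) (128, 83.62, np.float64(3.0), np.float64(-0.4), 0) (130, 83.51, np.float64(1.4), np.float64(-0.9), 0) (132, 83.31, np.float64(-0.2), np.float64(-0.1), 0) (134, 83.02, np.float64(0.9), np.float64(0.6), 0) (136, 82.79, np.float64(0.0), np.float64(0.1), 0) (138, 82.52, np.float64(-0.3), np.float64(0.4), 0) (140, 82.22, np.float64(0.5), np.float64(-0.3), 0) (142, 81.97, np.float64(0.0), np.float64(0.9), 0) (144, 81.7, np.float64(0.4), np.float64(0.4), 0) (146, 81.44, np.float64(0.3), np.float64(0.5), 0) (148, 81.18, np.float64(0.3), np.float64(0.4), 0) (150, 80.92, np.float64(1.3), np.float64(-0.4), 0)
150 80.71211889130569 35.5833
```

Run:
```python
from roll import *
s,z=roll(150,80.75,164,2,4.5,K=25,up=.25)
b2=snap(robot,'side','side2'); a2=snap(robot,'scene','scene2')
cv2.imwrite('pics/v5.png',np.hstack([cv2.resize(b2['img'][180:300,200:350],(400,320)),cv2.resize(a2['img'][160:290,140:302],(400,320))]))
```

```text
(152, 80.75, np.float64(2.8), np.float64(0.5), 0) (154, 80.68, np.float64(3.9), np.float64(1.4), 0) (156, 80.66, np.float64(5.3), np.float64(2.2), 0) (158, 80.69, np.float64(6.1), np.float64(2.2), 0) (160, 80.76, np.float64(6.3), np.float64(2.8), 0) (162, 80.83, np.float64(6.5), np.float64(2.4), 0) (164, 80.91, np.float64(6.2), np.float64(2.1), 0)
164 80.97438849906166 37.5083
```

View pics/v5.png

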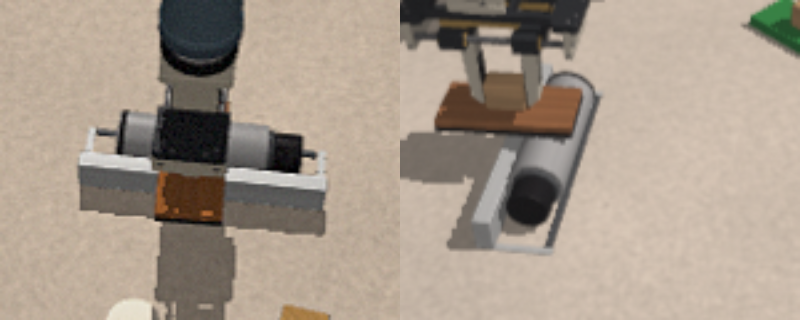

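The flask lies in the bay against the rail: in both crops its shell and cap sit between the lip and the rail, and the lateral push of 2–3 N with slip agrees. Next I lift straight off and return the pad to the mat.

Run:
```python
from roll import *
p=np.array(robot.current_tcp_pos())
robot.move_linear([p[0],p[1],140],speed=50)
o=[np.pi,0,np.pi-0.148]
robot.move_ptp([523,239,130],o)
robot.move_linear([523,239,32],speed=80)
print(robot.move_linear([523,239,24.5],speed=10,f_stop=3),robot.current_tcp_pos().round(2),(force(robot)-b).round(1))
s=snap(robot,'side','side3')
robot.move_gripper(0.85); robot.sleep(.2)
robot.move_linear([523,239,130],speed=90)
robot.move_ptp([520,60,300],[np.pi,0,np.pi-0.14])
c=snap(robot,'wrist','w5'); print(robot.current_t())
cv2.imwrite('pics/w5v.png',cv2.resize(c['img'],(800,600),interpolation=cv2.INTER_CUBIC))
```

```text
True [522.87 238.97  24.99] [0.1 0.2 8.1]
46.0083
```

View pics/w5v.png

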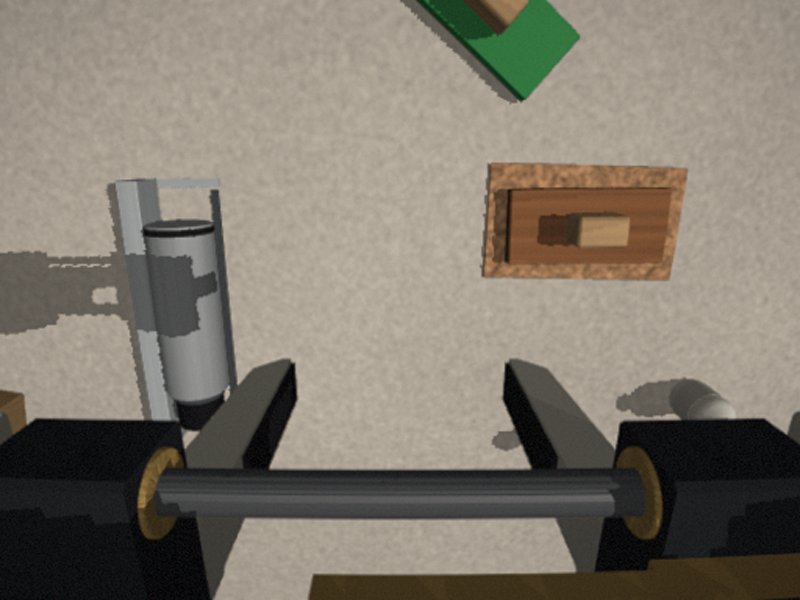

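The picture shows the pad flat and centred on the mat at (590,228), and the flask in the bay between the rail and the lip, from (180,225) to (200,400). I'll check the flask's position numerically before handing in.

Run:
```python
from h import *
from scipy.optimize import least_squares
c=load('w5')
E=[(144,235),(154,310),(165,390),(214,230),(219,300),(228,390)]
def f(p):
    a=np.array([np.cos(p[1]),np.sin(p[1]),0]); o=np.array([550,p[0],30]); r=[]
    for u,v in E:
        d=ray(c,u*.64,v*.64); n=np.cross(d,a); r.append(abs(n@(c['eye']-o))/np.linalg.norm(n)-30)
    return r
s=least_squares(f,[-140,-.15]); y=s.x[0]
lip=-(111.9+103.3)/2+ (550-457)*-np.tan(np.radians(8.57))
print(y,np.degrees(s.x[1]),s.fun.round(1),'axis bay y ~',54.5+(y-lip)*np.cos(.15))
```

```text
-148.55236044838497 -9.231399191557067 [-0.1 -0.5 -0.6  0.1 -0.9 -0.3] axis bay y ~ 27.86523881285819
```

The flask's axis is about 28 mm from the rail face (30 mm nominal, within calibration error) and parallel to it, so it's parked. Handing in.

```bash
python3 -c "
from bench import robot
print(robot.hand_in(), robot.current_t())"
```

```text
the job is handed in; nothing more can be done
the job is handed in; nothing more can be done
```

The job is handed in at about 46 s: the flask lies against the stop rail (highest reading while pressing about 10.5 N), the pad is back flat and centred on its mat, and nothing else on the desk was touched.

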